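# Set the home desk out for work

## Task

Get the desk ready for work: move the phone off the notebook and lay it flat on the middle of the round charging pad, and put the block of notes in its place on top of the notebook, centred and square with it, long side along long side. Stand the potted cactus in its saucer on the low desk shelf, and the pencil pot on the same shelf, midway between the saucer and the clock and in line with them. Set each thing down gently without dropping or tipping it, and leave the travel cup where it stands.

Things in the scene. Friction and masses are not known exactly. Their poses are not given: they have to be found in the camera images.
- phone: phone in a grey protective case, lying flat, dark screen up, at the start on top of the notebook: 134 long (its x) x 64 wide (its y) x 12 mm thick, about 0.17 kg. Origin: centre of its underside. Loose.
- notes: rectangular block of plain white note paper, lying flat on the desk at the start: 76 long (its x) x 51 wide (its y) x 22 mm high, 0.07 kg. Origin: centre of its underside. Loose.
- cactus: small round green cactus in a straight-sided terracotta pot, standing on the desk at the start: pot diameter 60 mm (rim band 61.6), 55 mm high; the ball of the cactus rises to 80 mm and is narrower (44 mm) than the pot. About 0.22 kg. Origin: centre of the pot's underside. Grip the pot's wall. Loose.
- pencil_pot: straight-sided aluminium pot of short pencils, standing on the desk at the start: diameter 58 mm, 75 mm high; the pencil ends stand up to 98 mm above its underside, inside the pot's outline. About 0.18 kg. Origin: centre of its underside. Grip the pot's wall. Loose.
- notebook: closed grey-blue hardback pocket notebook lying on the desk: 140 long (its x) x 90 wide (its y) x 14 mm thick. Origin: centre of its underside, so its top is at z = 14 mm. Does not move.
- charger: flat round black charging pad on the desk: diameter 90 mm, 9 mm thick (top at z = 9 mm). Origin: centre of its underside. Does not move.
- saucer: round terracotta plant saucer standing on the low shelf near one end: outer diameter 94 mm, rim 12 mm high, inside floor 80 mm in diameter and 4 mm above its underside. Origin: centre of its underside (on the shelf's top). Does not move.
- clock: round clock standing upright on the low shelf near the other end, white dial towards the robot: 68 mm wide, 34 mm deep, 72 mm high. Origin: centre of its underside (on the shelf's top). Its -x axis points out of the dial. Does not move.
- shelf: low white desk shelf (a board on two feet) at the back of the desk: 110 deep (its x) x 500 wide (its y), top 40 mm above the desk. Origin: centre of its underside, on the desk. Saucer and clock stand on the middle line of its depth. Does not move.
- cup: steel travel cup with a black lid standing on the desk: diameter 68 mm at the lid, 95 mm high. Origin: centre of its underside. Loose; not to be disturbed.
There are look-alikes about, which are no part of the job. What is shaped like the phone but pink or yellow is not meant.

How it is judged:
By the outcome, as a careful person would: the job done as asked, in the order asked, and still so for the second after the job is handed in, with the robot touching nothing.
It also fails if it takes over 106 s, if anything falls off the work surface, if the arm or the gripper's body presses on something with over 40 N, if the wrist force passes 120 N, or if a joint passes its speed limit or range.

## Robot

A 7-joint arm with a two-finger parallel gripper is mounted at the origin on the work surface. World frame = base frame: x ahead of the robot, y to its left, z up, the work surface at z = 0. Lengths are in m, angles in rad, forces in N, time in s.
With the tool pointing down it reaches from about 0.425 to 1.025 m from the base axis. Payload 9.4 kg.
Tool frame: the origin (TCP) lies at the very end of the fingers, on their centre line; the grasp point (between the pads) lies 19 mm behind it; z points along the fingers, y is the line along which they close (so a half turn about z gives the same grasp; the last joint's range is limited). The gripper opens to 85 mm and grips with 20 to 120 N. Pads are 22 mm wide; open, the fingers measure 114 mm over their backs; the gripper's body (76 mm by 85 mm) begins 54 mm behind the grasp point. The pads swing forward as they close: fully open they stand 13 mm farther back than shut.
Start: joints at [-1.225, 0.599, -0.003, 1.599, 0.002, 0.943, -0.08], TCP at [0.297, 0.661, 0.231] pointing down, gripper open.
Joint ranges: [-2.57, 2.57], [-0.35, 1.97], [-1.29, 1.29], [0.11, 2.56], [-1.05, 4.19], [0.11, 1.86], [-2.63, 2.63]. Speed limits (rad/s): [2.22, 2.22, 3.01, 3.01, 3.14, 3.14, 3.14].

## Interface

Orientations are given as a 3x3 rotation matrix whose columns are the frame's x, y, z axes.
In Python, from bench import readout, cams, workorder gives the robot as it stands.
- The arm moves only by the tool move_arm, never from a script. Its argument "targets" is a list of rows, each an object with "claw": the opening, from 0 (shut) to 1 (fully open); "delta_pos": the shift along the tool's x, y, z in mm, a list of three; "spin": the turn about the tool's z in degrees. In form: [{"claw": claw, "delta_pos": [dx, dy, dz], "spin": spin}, ...]. A call has 1 to 8 rows; each row shifts and turns the commanded pose from where the row before left it, along the tool's axes as they then stand; what a row does not reach is not made up. A row lasts 1/8 s, in which the tool goes at most 62.5 mm and 10.7 degrees, less where a joint would pass 70% of its speed; a pose out of reach is approached as far as the arm can. A call with a gripper value outside its range is refused whole. The fingers move at their own pace and stop on an object; "newtons" is the grip in N (left out, the last holds). Time passes only in rows, so rows that do not move let the fingers close. It gives the time, the measured TCP pose, the force, the opening and the grip force at its end, in the units of the state.
- readout.sense(): the state, without advancing time (a new reading comes with each control period).
- cams.read_camera(name): name is "side" or "top" or "wrist"; returns a dict with "color" (400x640x3 uint8, red, green, blue), "range_z" (400x640 float32, m along the optical axis (not along the pixel's ray), 0 where there is no reading), "camera_matrix" (3x3 intrinsics, pixels), "position" and "attitude" of the camera in the world. Camera axes: x right, y down, z forward; pixel columns grow to the right and rows downward; lengths in m; the calibration is good to about 2 mm. A picture is of the moment at which its call begins.
- workorder.job_done(): hands the job in; it is judged then, once.
The state is a dict: "time_s": time; "joints": joint angles; "joint_vel": joint speeds; "tau": joint torques, N m; "eef_pos": TCP position; "orientation": TCP orientation; "wrist_force": force on the tool from outside, world axes, zero at the start; "wrist_torque": the same for the moment, N m; "width": opening from 0.0 (shut) to 1.0 (fully open); "grip_force": force on a finger pad.
Only numpy, scipy, OpenCV 4.12 (cv2) and the standard library are available. Lean on these libraries where they do the work, as an engineer would, in place of code of your own. Each camera call takes 0.05 s, during which the arm holds its last target. There are 200 camera calls.

## Working session

There is one attempt and no reset: what is moved stays moved. The work goes in short steps, Python scripts to look and compute and a tool call to move; the robot and the scene stay as the last step left them, time stands still between calls to the robot, and variables do not carry over. Pictures are saved under pics/ and viewed, at most 14 in all, crops included, and the job is handed in when it is done.

Besides the shell and the picture viewer there is one more tool, called after ">>>" by a JSON object that holds its "api" and its "payload". move_arm: Moves the arm, as the interface text tells. Its arguments: {"type":"object","properties":{"targets":{"type":"array","items":{"type":"object","properties":{"claw":{"type":"number"},"delta_pos":{"type":"array","items":{"type":"number"}},"spin":{"type":"number"}}}},"newtons":{"type":"number"}},"required":["targets"]}

```bash
mkdir -p pics; cat > h.py <<'E'
import numpy as np, cv2
from bench import readout, cams, workorder
def shot(n,f=None):
    c=cams.read_camera(n)
    np.savez('last_'+n+'.npz',**c)
    if f: cv2.imwrite('pics/'+f,c['color'][:,:,::-1])
    return c
def load(n): return dict(np.load('last_'+n+'.npz'))
def cloud(c):
    K=c['camera_matrix'];z=c['range_z'];v,u=np.mgrid[:z.shape[0],:z.shape[1]]
    P=np.stack([(u-K[0,2])/K[0,0]*z,(v-K[1,2])/K[1,1]*z,z],-1)
    W=P@np.array(c['attitude']).T+c['position'];W[z==0]=np.nan
    return W
E
python3 - <<'E'
from h import *
for n in('top','side'):
    c=shot(n,n+'0.png');print(n,c['position'],c['attitude'],c['camera_matrix'][0])
s=readout.sense();print(s)
E
```

```text
top [0.28359897 0.03837506 1.40444468] [[ 0.02781801 -0.98400595  0.17595011]
 [-0.99921931 -0.0323125  -0.0227303 ]
 [ 0.02805214 -0.17518044 -0.98413662]] [516.95872105   0.         321.48800118]
side [ 0.35144866 -0.51802817  0.79299103] [[ 0.9531653  -0.24278963  0.18035829]
 [-0.30243034 -0.75832232  0.57748   ]
 [-0.00343644 -0.60497971 -0.79623347]] [371.94420207   0.         318.03006549]
{'time_s': 0.1, 'joints': array([-1.22470379,  0.60006382, -0.00253303,  1.60005354,  0.00181434,
        0.94294042, -0.07982096]), 'joint_vel': array([ 0.00065919, -0.00199148,  0.0013694 , -0.00159697, -0.00083392,
        0.00114161, -0.00010488]), 'tau': array([ 4.97130284e-03, -7.77992249e+01,  1.57004602e+00, -2.58618164e+01,
        1.26514002e-02,  5.52434256e-03, -5.17211447e-05]), 'eef_pos': array([0.29731666, 0.66075311, 0.23048867]), 'orientation': array([[-9.11962092e-01,  4.10274218e-01, -4.57637356e-04],
       [ 4.10274444e-01,  9.11961045e-01, -1.38993136e-03],
       [-1.52905560e-04, -1.45532162e-03, -9.99998929e-01]]), 'wrist_force': array([-0.43066683,  0.13080381, -0.17633218]), 'wrist_torque': array([-0.01438474,  0.01441838, -0.01027005]), 'grip_force': 0.0, 'width': 1.0007923927752715}
```

View pics/top0.png

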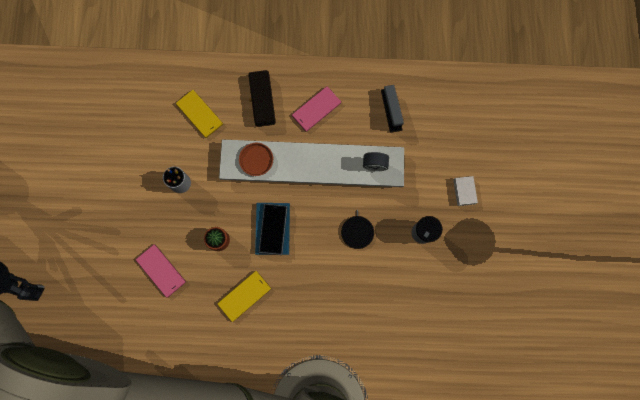

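View pics/side0.png

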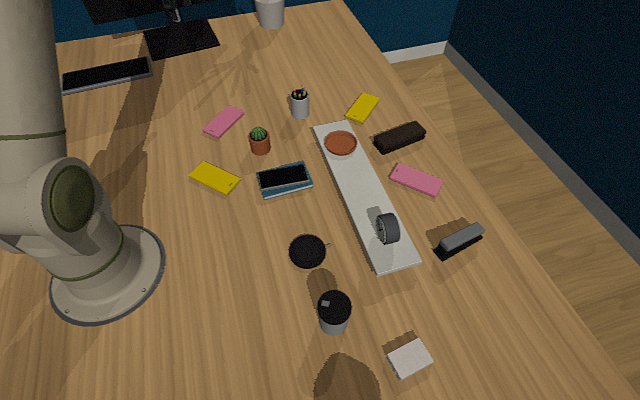

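The top view shows the phone (273,229) on the notebook. The phone-shaped look-alikes are pink at (160,270) and (317,108), and yellow at (199,113) and (244,296). Other black items are the case at (262,98) and the stapler at (392,108). The white block of notes is at (466,190), the charger at (358,232), the cup at (428,230), the cactus at (216,238), the pencil pot at (176,179), the saucer at (256,159) and the clock at (375,161). The side view agrees.

```bash
python3 - <<'E'
from h import *
c=load('top');im=c['color'][:,:,::-1]
cv2.imwrite('pics/crop0.png',cv2.resize(im[130:290,160:480].copy(),None,fx=2.5,fy=2.5,interpolation=cv2.INTER_CUBIC))
W=cloud(c);np.set_printoptions(precision=4,suppress=True)
for n,(u,v) in dict(phone=(273,229),nb=(260,229),desk=(320,250),notes=(466,190),chg=(358,232),cup=(428,230),cac=(216,238),pp=(176,179),sau=(256,159),clk=(375,161),shelf=(320,165),shad=(470,245)).items(): print(n,W[v,u],im[v,u])
S=load('side');Ws=cloud(S)
for n,(u,v) in dict(desk=(250,250),phone=(284,178),notes=(410,358),chg=(307,251),shelf=(360,200)).items(): print(n,Ws[v,u])
E
```

```text
phone [0.4533 0.1342 0.0289] [2 2 1]
nb [0.4544 0.1704 0.0114] [49 40 23]
desk [ 0.4036  0.0063 -0.0014] [ 64 108 142]
notes [ 0.5785 -0.3898  0.0229] [151 158 164]
chg [ 0.4548 -0.0954  0.0092] [13 14 10]
cup [ 0.4549 -0.2668  0.0959] [11  9 12]
cac [0.4196 0.2754 0.0775] [51 96 67]
pp [0.5703 0.3886 0.0786] [4 7 5]
sau [0.6408 0.1875 0.0427] [ 29  52 109]
clk [ 0.6274 -0.1264  0.1144] [49 45 43]
shelf [0.6302 0.0138 0.0425] [151 161 160]
shad [ 0.4292 -0.4032  0.0046] [37 62 83]
desk [ 0.3256 -0.0487  0.0024]
phone [0.4571 0.127  0.0248]
notes [ 0.5775 -0.3917  0.0219]
chg [ 0.4545 -0.0975  0.0105]
shelf [ 0.6206 -0.0128  0.0373]
```

View pics/crop0.png

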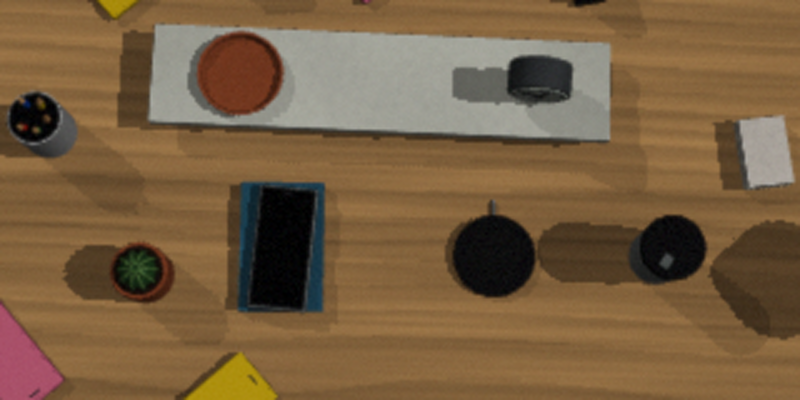

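Crop check: the dark-screened phone with a grey case lies on the blue notebook at (282,248), slightly turned. The other phone shapes are pink or yellow, so this is the right one. Next I'll measure poses from the top and side images.

```bash
cat >> h.py <<'E'
def toplane(c,uv,h):
    uv=np.asarray(uv,float).reshape(-1,2);K=np.array(c['camera_matrix'])
    d=np.c_[(uv[:,0]-K[0,2])/K[0,0],(uv[:,1]-K[1,2])/K[1,1],np.ones(len(uv))]@np.array(c['attitude']).T
    p=np.array(c['position']);return (p+d*((h-p[2])/d[:,2])[:,None])[:,:2]
def rect(P):
    (x,y),(a,b),t=cv2.minAreaRect((P*1000).astype(np.float32))
    if a<b: a,b,t=b,a,t+90
    return np.round([x,y,a,b,(t+90)%180-90],1)
def plan(x,y,z,yaw=None):
    "mm, yaw of tool y axis deg; prints spin then tool-frame delta after the spin"
    s=readout.sense();R=s['orientation'];p=s['eef_pos']*1000
    y0=np.degrees(np.arctan2(R[1,1],R[0,1]))
    sp=0 if yaw is None else -((yaw-y0+90)%180-90)
    a=np.radians(sp);Rz=np.array([[np.cos(a),-np.sin(a),0],[np.sin(a),np.cos(a),0],[0,0,1]])
    print('at',p.round(1),'yaw',y0.round(2),'spin',np.round(sp,2),'delta',((R@Rz).T@(np.array([x,y,z])-p)).round(1),'j7',s['joints'][6].round(2))
E
python3 - <<'E'
from h import *
np.set_printoptions(precision=4,suppress=True)
def blob(c,mask,seed,h,f='rect'):
    n,l=cv2.connectedComponents(mask.astype(np.uint8));u,v=seed
    if l[v,u]==0: print('seed off');return
    vs,us=np.nonzero(l==l[v,u]);P=toplane(c,np.c_[us,vs],h)
    (cx,cy),r=cv2.minEnclosingCircle((P*1000).astype(np.float32))
    print(f,len(us),'rect',rect(P),'circ',np.round([cx,cy,r],1))
for n,sd in (('top',dict(notes=(466,190),sau=(256,159),shelf=(320,165),chg=(358,232),nb=(260,240),phone=(273,229))),('side',dict(notes=(410,358),sau=(340,144),shelf=(360,200),chg=(307,251),nb=(264,193),phone=(284,178)))):
    c=load(n);im=c['color'].astype(int);r,g,b=im[...,0],im[...,1],im[...,2];print(n)
    white=(abs(r-b)<40)&(r>95)
    blob(c,white,sd['notes'],.022,'notes')
    blob(c,white,sd['shelf'],.040,'shelf')
    blob(c,(r>g*1.5)&(r-b>40)&(g<80),sd['sau'],.052,'saucer')
    blob(c,(r<30)&(g<30)&(b<30),sd['chg'],.009,'chg')
    blob(c,(r<30)&(g<30)&(b<30),sd['phone'],.026,'phone-dark')
    blob(c,(b>r+8),sd['nb'],.014,'nb')
plan(450,140,250,90)
E
```

```text
top
notes 500 rect [ 577.7 -390.3   79.1   51.2    7.3] circ [ 577.4 -388.8   45.4]
shelf 5707 rect [637.9  35.5 502.  110.4  89.4] circ [634.9  35.5 254.1]
saucer 877 rect [638.5 187.9  88.9  88.6   2.6] circ [638.7 188.   45.9]
chg 799 rect [455.  -92.7  85.7  84.4 -43.8] circ [455.  -92.9  43.8]
phone-dark 1015 rect [454.9 135.6 127.3  57.6  -3.9] circ [454.1 135.9  68. ]
seed off
side
notes 1135 rect [ 576.3 -391.4   80.4   52.7    7.8] circ [ 576.4 -391.    47.1]
shelf 5433 rect [635.7  31.7 504.7 113.7  89.5] circ [636.2  31.5 257.3]
saucer 574 rect [637.4 184.   92.6  89.  -74. ] circ [637.4 182.3  48.8]
chg 761 rect [453.5 -96.3  88.8  83.8  72.3] circ [454.  -96.1  45.2]
phone-dark 716 rect [455.6 135.3 125.2  56.1  -4.2] circ [456.1 135.7  66.9]
nb 269 rect [458.2 121.9 139.8  64.6   2.5] circ [457.1 123.5  75.4]
at [297.3 660.8 230.5] yaw 65.78 spin -24.22 delta [-152.7 -520.8  -18.9] j7 -0.08
```

>>> {"api": "move_arm", "payload": {"targets": [{"claw": 1,"delta_pos": [0,0,-10],"spin": -7},{"claw": 1,"delta_pos": [0,0,-5],"spin": -7},{"claw": 1,"delta_pos": [0,0,0],"spin": -6},{"claw": 1,"delta_pos": [-10,-45,0],"spin": 0},{"claw": 1,"delta_pos": [-10,-45,0],"spin": 0},{"claw": 1,"delta_pos": [-10,-45,0],"spin": 0},{"claw": 1,"delta_pos": [-10,-45,0],"spin": 0},{"claw": 1,"delta_pos": [-10,-45,0],"spin": 0}]}}

```text
time_s: 1.1
eef_pos: [0.3308, 0.4314, 0.2461]
orientation: [[-0.997, 0.074, -0.0], [0.074, 0.997, -0.0], [0.0, -0.0, -1.0]]
wrist_force: [0.4, 0.2, -0.0]
width: 1.003
grip_force: 0.0
```

```bash
python3 - <<'E'
from h import *
plan(400,135,250,86)
E
```

```text
at [330.8 431.4 246.1] yaw 85.77 spin -0.23 delta [ -89.7 -290.8   -3.8] j7 0.42
```

>>> {"api": "move_arm", "payload": {"targets": [{"claw": 1,"delta_pos": [-21,-41,0]},{"claw": 1,"delta_pos": [-21,-41,0]},{"claw": 1,"delta_pos": [-21,-41,0]},{"claw": 1,"delta_pos": [-21,-41,0]},{"claw": 1,"delta_pos": [-21,-41,0]},{"claw": 1,"delta_pos": [-21,-41,0]},{"claw": 1,"delta_pos": [-20,-40,0]},{"claw": 1,"delta_pos": [0,0,0]}]}}

```text
schema error: expected keys claw, delta_pos, spin
```

```bash
python3 - <<'E'
from h import *
plan(455,135.5,250,86)
c=shot('wrist','w0.png');print(c['position'],c['attitude'],c['camera_matrix'][0])
E
```

```text
at [330.8 431.4 246.1] yaw 85.77 spin -0.23 delta [-144.5 -286.5   -3.8] j7 0.42
[0.24957191 0.43820892 0.38803622] [[ 7.53594189e-02  9.44734116e-01  3.19058629e-01]
 [ 9.97156370e-01 -7.15139867e-02 -2.37681133e-02]
 [ 3.62607023e-04  3.19942495e-01 -9.47436894e-01]] [347.60058358   0.         313.25125151]
```

View pics/w0.png

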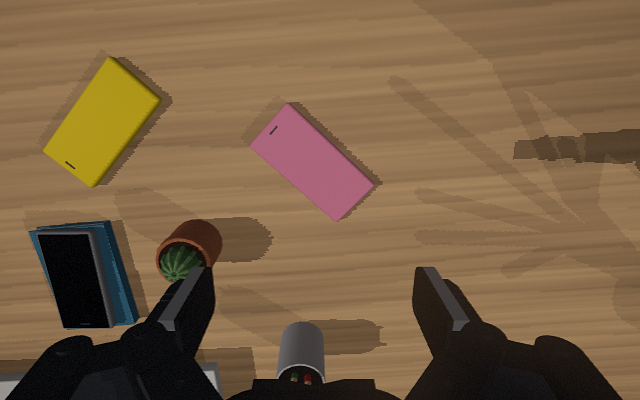

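The move was refused because spin was missing. The wrist view works: phone and notebook at (80,278), cactus (185,250), pencil pot (302,350).

>>> {"api": "move_arm", "payload": {"targets": [{"claw": 1,"delta_pos": [-21,-41,0],"spin": 0},{"claw": 1,"delta_pos": [-21,-41,0],"spin": 0},{"claw": 1,"delta_pos": [-21,-41,0],"spin": 0},{"claw": 1,"delta_pos": [-21,-41,0],"spin": 0},{"claw": 1,"delta_pos": [-21,-41,0],"spin": 0},{"claw": 1,"delta_pos": [-20,-41,0],"spin": 0},{"claw": 1,"delta_pos": [-20,-40,0],"spin": 0},{"claw": 1,"delta_pos": [0,0,0],"spin": 0}]}}

```text
time_s: 2.15
eef_pos: [0.4552, 0.134, 0.2462]
orientation: [[-0.997, 0.079, 0.0], [0.079, 0.997, -0.001], [-0.0, -0.001, -1.0]]
wrist_force: [0.4, 0.6, 0.2]
width: 0.999
grip_force: 0.0
```

```bash
python3 - <<'E'
from h import *
plan(455,135.5,250,86)
c=shot('wrist','w1.png')
E
```

```text
at [455.2 134.  246.2] yaw 85.45 spin -0.55 delta [ 0.3  1.5 -3.8] j7 1.07
```

View pics/w1.png

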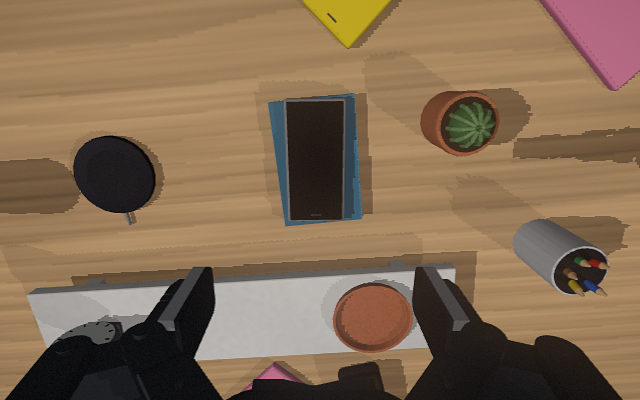

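The wrist view shows the phone at (316,160) on the notebook (corners about (268,103), (354,94), (362,218), (286,226)), plus the charger (115,174), cactus (460,123), pencil pot (570,262), saucer (372,317) and clock (95,335). I'll enlarge it for corners.

```bash
python3 - <<'E'
from h import *
c=load('wrist');im=c['color'][:,:,::-1]
cv2.imwrite('pics/w1c.png',cv2.resize(im[85:235,255:375].copy(),None,fx=4,fy=4,interpolation=cv2.INTER_CUBIC))
E
```

```text
(no output)
```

View pics/w1c.png

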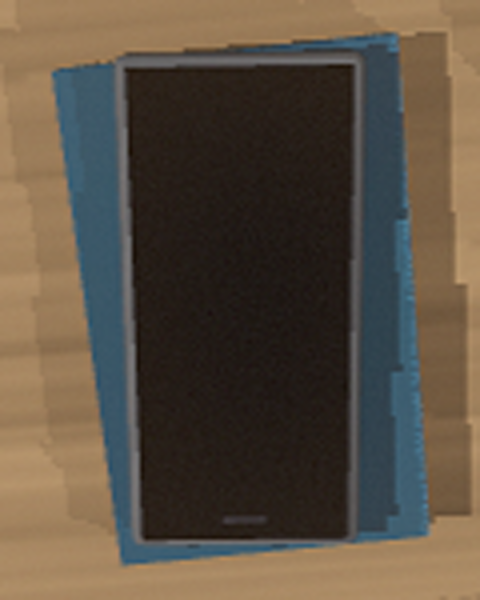

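Phone corners in the crop are (118,56), (362,54), (355,541), (135,543). Notebook corners are (53,70), (398,36), (428,535), (122,565).

```bash
python3 - <<'E'
from h import *
c=load('wrist')
f=lambda q:(np.array(q,float)+.5)/4-.5+[255,85]
def quad(q,h):
    P=toplane(c,f(q),h)*1000
    m=P.mean(0);L=((P[3]-P[0])+(P[2]-P[1]))/2;B=((P[1]-P[0])+(P[2]-P[3]))/2
    print(m.round(1),np.hypot(*L).round(1),np.hypot(*B).round(1),'yawL',np.degrees(np.arctan2(L[1],L[0])).round(2),'yawB',np.degrees(np.arctan2(B[1],B[0])).round(2))
quad([(118,56),(362,54),(355,541),(135,543)],.0255)
quad([(53,70),(398,36),(428,535),(122,565)],.014)
im=c['color'].astype(int);r,g,b=im[...,0],im[...,1],im[...,2]
def circ(mask,seed,h,k=None):
    m=mask.astype(np.uint8)
    if k: m=cv2.morphologyEx(m,cv2.MORPH_OPEN,np.ones((k,k)))
    n,l=cv2.connectedComponents(m);u,v=seed
    vs,us=np.nonzero(l==l[v,u]);P=(toplane(c,np.c_[us,vs],h)*1000).astype(np.float32)
    e=cv2.fitEllipse(cv2.convexHull(P));print(l[v,u],len(P),np.round(e[0]+e[1],1),'enc',np.round(cv2.minEnclosingCircle(P)[0]+(cv2.minEnclosingCircle(P)[1],),1))
circ((r<45)&(g<45)&(b<45),(115,174),.009,7)
circ((r>g*1.35)&(r-b>45)&(g<110)&(abs(g-b)<45),(372,317),.052,3)
W=cloud(c)
# notes: top-down poses from depth points
for n in('top','side','wrist'):
    c=load(n);W=cloud(c);z=W[...,2]
    def sel(x,y,rad,lo,hi):
        m=(np.hypot(W[...,0]-x,W[...,1]-y)<rad)&(z>lo)&(z<hi);P=W[m]*1000
        if len(P)<8:return 'none'
        q=P[:,:2].astype(np.float32);e=cv2.minEnclosingCircle(q)
        return len(P),P.mean(0).round(1),np.round(e[0]+(e[1],),1),rect(q/1000)
    print(n,'cactus pot',sel(.42,.275,.06,.01,.057));print('  cactus top',sel(.42,.275,.04,.058,.09))
    print('  pp',sel(.56,.38,.06,.068,.1));print('  clock',sel(.63,-.126,.06,.048,.12));print('  clk top',sel(.63,-.126,.06,.1,.12));print('  cup',sel(.45,-.26,.06,.085,.12))
E
```

```text
[455.1 136.9] 131.5 61.5 yawL -3.96 yawB 85.87
[458.9 139. ] 139.4 89.4 yawL 1.16 yawB 91.09
2 4867 [454.9 -89.8  88.1  91. ] enc [454.7 -89.7  45.6]
6 3982 [639.2 188.2  91.7  93. ] enc [638.9 187.7  47. ]
top cactus pot (225, array([419.6, 276.2,  48.1]), array([426.6, 285.8,  36.6]), array([422.5, 282.1,  60.1,  59.5,  83. ]))
  cactus top (228, array([421. , 280.3,  69.7]), array([422.7, 281.2,  29.9]), array([422.7, 281.2,  59.4,  50.4, -41.6]))
  pp (385, array([575.5, 395.3,  77.2]), array([576.2, 397.3,  29.5]), array([576.2, 396.1,  56.4,  56. ,   6.6]))
  clock (444, array([ 631. , -129.3,   98.7]), array([ 627.8, -120.5,   46.7]), array([ 637.3, -117. ,   93.1,   70. ,  -69.7]))
  clk top (266, array([ 634.4, -131.1,  108.6]), array([ 633.6, -132.5,   29. ]), array([ 635.2, -131.8,   54. ,   35.8,   85.3]))
  cup (541, array([ 459. , -270. ,   92.4]), array([ 459.6, -270.9,   34.4]), array([ 459.2, -270.4,   66.7,   66.4,   46.1]))
side cactus pot (321, array([422.6, 262.1,  39.5]), array([423.2, 279.8,  31. ]), array([422.5, 276.1,  59.8,  53.8, -16.7]))
  cactus top (133
[... 430 characters left out ...]
, array([ 635.9, -133.4,   52.3,   34.9,   88. ]))
  cup (937, array([ 459.8, -273.4,   91.6]), array([ 460.5, -271.9,   33.7]), array([ 460.5, -272.4,   66.1,   64.4,   72.1]))
wrist cactus pot (2410, array([419.4, 273.6,  47.9]), array([423.7, 283.2,  30.7]), array([423.5, 282.7,  60. ,  59.8, -60.6]))
  cactus top (1522, array([422. , 279.2,  71. ]), array([423.4, 282.8,  20.9]), array([423.2, 282.6,  39.9,  39. ,  23.4]))
  pp (2540, array([575.1, 394.4,  77.4]), array([577.8, 398.1,  29.6]), array([577.7, 397.6,  57.7,  57. , -88.2]))
  clock (854, array([ 619.1, -125. ,   66.3]), array([ 621.2, -129.9,   33.7]), array([ 619.6, -129.6,   66.9,   12. ,   78.5]))
  clk top none
  cup none
```

>>> {"api": "move_arm", "payload": {"targets": [{"claw": 1,"delta_pos": [0,2,45],"spin": -0.5},{"claw": 1,"delta_pos": [0,0,50],"spin": 0},{"claw": 1,"delta_pos": [0,0,50],"spin": 0},{"claw": 1,"delta_pos": [0,0,40],"spin": 0},{"claw": 1,"delta_pos": [0,0,25],"spin": 0},{"claw": 1,"delta_pos": [0,0,14],"spin": 0},{"claw": 1,"delta_pos": [0,0,8],"spin": 0},{"claw": 1,"delta_pos": [0,0,0],"spin": 0}]}}

```text
time_s: 3.2
eef_pos: [0.4545, 0.1395, 0.0144]
orientation: [[-0.998, 0.064, 0.0], [0.064, 0.998, 0.0], [-0.0, 0.0, -1.0]]
wrist_force: [0.9, 0.9, -0.2]
width: 1.002
grip_force: 0.0
```

```bash
python3 - <<'E'
from h import *
plan(455,136,12,86)
c=shot('wrist')
im=c['color'][:,:,::-1]
cv2.imwrite('pics/w2.png',im)
E
```

```text
at [454.5 139.5  14.4] yaw 86.3 spin 0.3 delta [-0.8 -3.5  2.4] j7 1.03
```

View pics/w2.png

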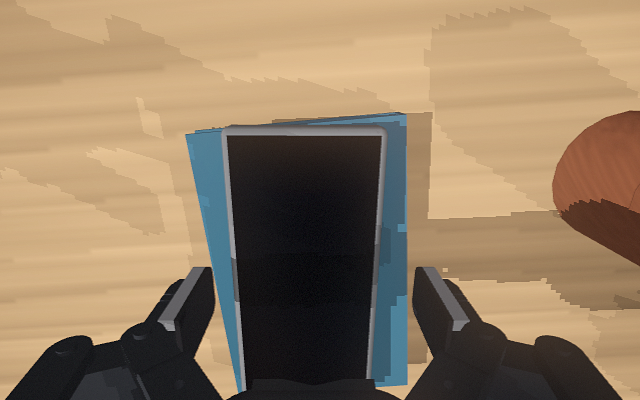

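The fingers at (195,300) and (432,300) straddle the phone. I'll correct y and close.

>>> {"api": "move_arm", "payload": {"newtons": 30, "targets": [{"claw": 1,"delta_pos": [0,-3,2],"spin": 0},{"claw": 1,"delta_pos": [0,0,0],"spin": 0},{"claw": 0.6,"delta_pos": [0,0,0],"spin": 0},{"claw": 0.6,"delta_pos": [0,0,0],"spin": 0},{"claw": 0.6,"delta_pos": [0,0,0],"spin": 0},{"claw": 0.6,"delta_pos": [0,0,0],"spin": 0},{"claw": 0.6,"delta_pos": [0,0,0],"spin": 0},{"claw": 0.6,"delta_pos": [0,0,0],"spin": 0}]}}

```text
time_s: 4.25
eef_pos: [0.4544, 0.1361, 0.0127]
orientation: [[-0.998, 0.065, 0.001], [0.065, 0.998, 0.0], [-0.001, 0.0, -1.0]]
wrist_force: [-1.0, -0.8, 5.3]
width: 0.74
grip_force: 31.5
```

>>> {"api": "move_arm", "payload": {"targets": [{"claw": 0.6,"delta_pos": [0,0,-4],"spin": 0},{"claw": 0.6,"delta_pos": [0,0,-10],"spin": 0},{"claw": 0.6,"delta_pos": [0,0,-20],"spin": 0},{"claw": 0.6,"delta_pos": [0,0,-30],"spin": 0},{"claw": 0.6,"delta_pos": [0,0,-30],"spin": 0},{"claw": 0.6,"delta_pos": [0,0,-10],"spin": 0},{"claw": 0.6,"delta_pos": [0,0,0],"spin": 0}]}}

```text
time_s: 5.12
eef_pos: [0.4545, 0.1362, 0.1167]
orientation: [[-0.998, 0.065, 0.001], [0.065, 0.998, 0.001], [-0.001, 0.001, -1.0]]
wrist_force: [-0.5, -0.7, -2.4]
width: 0.738
grip_force: 34.2
```

```bash
python3 - <<'E'
from h import *
plan(455,-93,110,86)
c=shot('wrist');s=load('side') if 0 else shot('side')
a=c['color'][60:400,100:560,::-1];b=cv2.resize(s['color'][120:300,200:400,::-1].copy(),None,fx=1.7,fy=1.889)
cv2.imwrite('pics/w3.png',np.hstack([a,b]))
E
```

```text
at [454.5 136.2 116.7] yaw 86.27 spin 0.27 delta [ -16.5 -228.7    6.6] j7 1.04
```

View pics/w3.png

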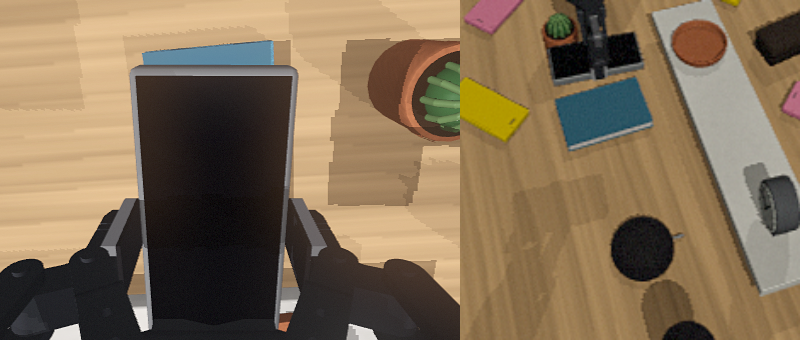

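Phone is held level above the clear notebook (side inset at (600,112)). Moving over the charger.

>>> {"api": "move_arm", "payload": {"targets": [{"claw": 0.6,"delta_pos": [-2,-25,0],"spin": 0},{"claw": 0.6,"delta_pos": [-3,-40,0],"spin": 0},{"claw": 0.6,"delta_pos": [-3,-40,0],"spin": 0},{"claw": 0.6,"delta_pos": [-3,-40,0],"spin": 0},{"claw": 0.6,"delta_pos": [-3,-40,0],"spin": 0},{"claw": 0.6,"delta_pos": [-2,-29,0],"spin": 0},{"claw": 0.6,"delta_pos": [0,-15,0],"spin": 0},{"claw": 0.6,"delta_pos": [0,0,0],"spin": 0}]}}

```text
time_s: 6.22
eef_pos: [0.455, -0.0937, 0.1157]
orientation: [[-0.998, 0.066, -0.001], [0.066, 0.998, 0.0], [0.001, 0.0, -1.0]]
wrist_force: [0.1, 0.6, -2.5]
width: 0.734
grip_force: 34.2
```

```bash
python3 - <<'E'
from h import *
plan(455,-93.5,20,86)
for n,seed in(('top',(273,229)),('side',(275,190))):
    c=load(n) if 0 else shot(n);im=c['color'].astype(int);r,g,b=im[...,0],im[...,1],im[...,2]
    m=((b>r+8)&(b>g-2)).astype(np.uint8);k,l,st,ce=cv2.connectedComponentsWithStats(m)
    for i in range(1,k):
        if st[i,4]>200:
            vs,us=np.nonzero(l==i);P=toplane(c,np.c_[us,vs],.014);q=rect(P)
            if abs(q[0]-459)<60 and abs(q[1]-138)<60: print(n,st[i,4],q)
E
```

```text
at [455.  -93.7 115.7] yaw 86.19 spin 0.19 delta [-0.1  0.2 95.7] j7 1.45
top 1706 [457.1 137.4 139.3  90.    1.4]
side 611 [421.2 135.   91.1  66.2 -89. ]
```

>>> {"api": "move_arm", "payload": {"targets": [{"claw": 0.6,"delta_pos": [0,0,30],"spin": 0},{"claw": 0.6,"delta_pos": [0,0,30],"spin": 0},{"claw": 0.6,"delta_pos": [0,0,20],"spin": 0},{"claw": 0.6,"delta_pos": [0,0,12],"spin": 0},{"claw": 0.6,"delta_pos": [0,0,8],"spin": 0},{"claw": 0.6,"delta_pos": [0,0,4],"spin": 0},{"claw": 0.6,"delta_pos": [0,0,2],"spin": 0},{"claw": 0.6,"delta_pos": [0,0,0],"spin": 0}]}}

```text
time_s: 7.32
eef_pos: [0.4556, -0.0934, 0.0106]
orientation: [[-0.998, 0.065, 0.001], [0.065, 0.998, 0.0], [-0.001, 0.0, -1.0]]
wrist_force: [-0.6, 0.2, -2.6]
width: 0.741
grip_force: 34.2
```

>>> {"api": "move_arm", "payload": {"targets": [{"claw": 0.6,"delta_pos": [0,0,1],"spin": 0},{"claw": 0.6,"delta_pos": [0,0,0],"spin": 0}]}}

```text
time_s: 7.58
eef_pos: [0.4556, -0.0935, 0.0096]
orientation: [[-0.998, 0.065, 0.001], [0.065, 0.998, -0.0], [-0.001, 0.0, -1.0]]
wrist_force: [-1.1, 0.2, -2.4]
width: 0.735
grip_force: 34.2
```

>>> {"api": "move_arm", "payload": {"targets": [{"claw": 0.6,"delta_pos": [0,0,1],"spin": 0},{"claw": 0.6,"delta_pos": [0,0,0],"spin": 0}]}}

```text
time_s: 7.82
eef_pos: [0.4555, -0.0934, 0.0085]
orientation: [[-0.998, 0.065, 0.0], [0.065, 0.998, -0.0], [-0.0, 0.0, -1.0]]
wrist_force: [-0.8, 0.2, -2.0]
width: 0.737
grip_force: 34.2
```

>>> {"api": "move_arm", "payload": {"targets": [{"claw": 0.6,"delta_pos": [0,0,1],"spin": 0},{"claw": 0.6,"delta_pos": [0,0,0],"spin": 0}]}}

```text
time_s: 8.07
eef_pos: [0.4555, -0.0934, 0.0077]
orientation: [[-0.998, 0.065, 0.001], [0.065, 0.998, -0.0], [-0.001, -0.0, -1.0]]
wrist_force: [-0.8, 0.4, 3.3]
width: 0.737
grip_force: 34.8
```

Contact at z = 7.7 mm as predicted. Release.

>>> {"api": "move_arm", "payload": {"targets": [{"claw": 0.8,"delta_pos": [0,0,0],"spin": 0},{"claw": 0.95,"delta_pos": [0,0,0],"spin": 0},{"claw": 0.95,"delta_pos": [0,0,0],"spin": 0},{"claw": 0.95,"delta_pos": [0,0,-10],"spin": 0},{"claw": 0.95,"delta_pos": [0,0,-30],"spin": 0},{"claw": 0.95,"delta_pos": [0,0,-50],"spin": 0},{"claw": 0.95,"delta_pos": [0,0,-60],"spin": 0},{"claw": 0.95,"delta_pos": [0,0,-60],"spin": 0}]}}

```text
time_s: 9.07
eef_pos: [0.4546, -0.0933, 0.2198]
orientation: [[-0.998, 0.065, -0.0], [0.065, 0.998, -0.0], [0.0, -0.0, -1.0]]
wrist_force: [1.2, -0.7, 0.2]
width: 0.95
grip_force: 0.0
```

```bash
python3 - <<'E'
from h import *
# notes yaw 7.5 -> tool y yaw 97.5
plan(577,-391,220,97.5)
c=shot('wrist','w4.png')
E
```

```text
at [454.6 -93.3 219.8] yaw 86.28 spin -11.22 delta [-8.250e+01 -3.111e+02 -2.000e-01] j7 1.33
```

View pics/w4.png

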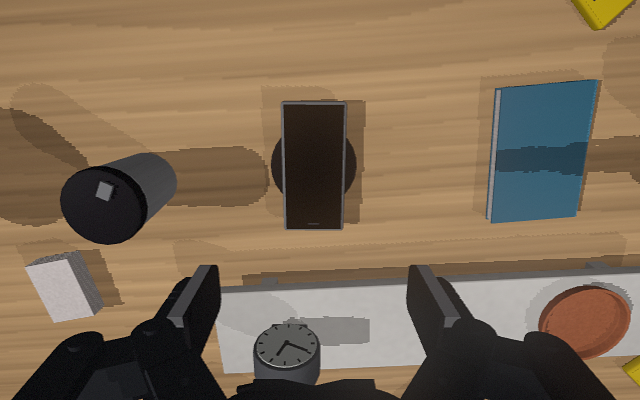

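The phone (314,165) is centred on the pad (271–356). Now to the notes.

>>> {"api": "move_arm", "payload": {"targets": [{"claw": 1,"delta_pos": [0,0,0],"spin": -6},{"claw": 1,"delta_pos": [0,0,0],"spin": -5},{"claw": 1,"delta_pos": [-13,-45,0],"spin": 0},{"claw": 1,"delta_pos": [-14,-54,0],"spin": 0},{"claw": 1,"delta_pos": [-14,-54,0],"spin": 0},{"claw": 1,"delta_pos": [-14,-54,0],"spin": 0},{"claw": 1,"delta_pos": [-14,-54,0],"spin": 0},{"claw": 1,"delta_pos": [-13,-50,0],"spin": 0}]}}

```text
time_s: 10.12
eef_pos: [0.576, -0.3934, 0.2179]
orientation: [[-0.992, -0.126, -0.0], [-0.126, 0.992, -0.0], [0.0, -0.0, -1.0]]
wrist_force: [0.8, -0.0, -0.0]
width: 1.004
grip_force: 0.0
```

```bash
python3 - <<'E'
from h import *
c=shot('wrist');im=c['color'].astype(int);r,g,b=im[...,0],im[...,1],im[...,2]
plan(577,-391,8,97.5)
m=((abs(r-b)<40)&(r>125)).astype(np.uint8)
k,l,st,ce=cv2.connectedComponentsWithStats(m)
for i in range(1,k):
    if st[i,4]>800:
        vs,us=np.nonzero(l==i);print(st[i],rect(toplane(c,np.c_[us,vs],.022)))
W=cloud(c);z=W[...,2];q=W[(abs(W[...,0]-.577)<.07)&(abs(W[...,1]+.39)<.07)&(z>.018)&(z<.026)][:,:2];print(len(q),rect(q))
E
```

```text
at [ 576.9 -400.9  217.3] yaw 96.93 spin -0.57 delta [ -1.3  10.7 209.3] j7 1.95
[ 290  132   53   76 3751] [ 578.1 -389.6   77.3   51.     7.8]
[ 464  218  140   92 5658] [ 655.  -140.3  134.7   95.4   89.1]
3750 [ 579.2 -389.    76.1   51.1    7.8]
```

>>> {"api": "move_arm", "payload": {"targets": [{"claw": 1,"delta_pos": [0,0,30],"spin": -1},{"claw": 1,"delta_pos": [0,0,45],"spin": 0},{"claw": 1,"delta_pos": [0,0,45],"spin": 0},{"claw": 1,"delta_pos": [0,0,35],"spin": 0},{"claw": 1,"delta_pos": [0,0,20],"spin": 0},{"claw": 1,"delta_pos": [0,0,0],"spin": 0},{"claw": 1,"delta_pos": [0,0,0],"spin": 0}]}}

```text
time_s: 11.05
eef_pos: [0.5769, -0.3918, 0.0438]
orientation: [[-0.99, -0.144, 0.002], [-0.144, 0.99, -0.001], [-0.001, -0.001, -1.0]]
wrist_force: [0.4, -0.1, 0.2]
width: 0.998
grip_force: 0.0
```

```bash
python3 - <<'E'
from h import *
plan(577.7,-390.2,8,97.8)
E
```

```text
at [ 576.9 -391.8   43.8] yaw 98.27 spin 0.47 delta [-1.   1.5 35.8] j7 1.86
```

>>> {"api": "move_arm", "payload": {"newtons": 25, "targets": [{"claw": 1,"delta_pos": [-1,1.5,20],"spin": 0.5},{"claw": 1,"delta_pos": [0,0,14],"spin": 0},{"claw": 1,"delta_pos": [0,0,2],"spin": 0},{"claw": 0.5,"delta_pos": [0,0,0],"spin": 0},{"claw": 0.45,"delta_pos": [0,0,0],"spin": 0},{"claw": 0.45,"delta_pos": [0,0,0],"spin": 0},{"claw": 0.45,"delta_pos": [0,0,0],"spin": 0},{"claw": 0.45,"delta_pos": [0,0,0],"spin": 0}]}}

```text
time_s: 12.05
eef_pos: [0.5771, -0.39, 0.0068]
orientation: [[-0.991, -0.135, 0.001], [-0.135, 0.991, -0.0], [-0.001, -0.0, -1.0]]
wrist_force: [-0.2, 0.5, 4.9]
width: 0.588
grip_force: 27.3
```

>>> {"api": "move_arm", "payload": {"targets": [{"claw": 0.45,"delta_pos": [0,0,0],"spin": 0},{"claw": 0.45,"delta_pos": [0,0,0],"spin": 0},{"claw": 0.45,"delta_pos": [0,0,-10],"spin": 0},{"claw": 0.45,"delta_pos": [0,0,-25],"spin": 0},{"claw": 0.45,"delta_pos": [0,0,-45],"spin": 0},{"claw": 0.45,"delta_pos": [0,0,-50],"spin": 0},{"claw": 0.45,"delta_pos": [0,0,-45],"spin": 0},{"claw": 0.45,"delta_pos": [0,0,0],"spin": 0}]}}

```text
time_s: 13.05
eef_pos: [0.5785, -0.3906, 0.1857]
orientation: [[-0.991, -0.135, 0.006], [-0.135, 0.991, -0.003], [-0.005, -0.004, -1.0]]
wrist_force: [-0.6, -0.2, -0.3]
width: 0.588
grip_force: 26.8
```

```bash
python3 - <<'E'
from h import *
plan(458,138,180,91.2)
E
```

```text
at [ 578.5 -390.6  185.7] yaw 97.76 spin 6.56 delta [109.5 531.1   3.3] j7 1.93
```

>>> {"api": "move_arm", "payload": {"targets": [{"claw": 0.45,"delta_pos": [0,0,0],"spin": 6.5},{"claw": 0.45,"delta_pos": [6,30,0],"spin": 0},{"claw": 0.45,"delta_pos": [10,49,0],"spin": 0},{"claw": 0.45,"delta_pos": [10,49,0],"spin": 0},{"claw": 0.45,"delta_pos": [10,49,0],"spin": 0},{"claw": 0.45,"delta_pos": [10,49,0],"spin": 0},{"claw": 0.45,"delta_pos": [10,49,0],"spin": 0},{"claw": 0.45,"delta_pos": [10,49,0],"spin": 0}]}}

```text
time_s: 14.05
eef_pos: [0.5025, -0.066, 0.1806]
orientation: [[-1.0, -0.022, -0.001], [-0.022, 1.0, 0.0], [0.001, 0.0, -1.0]]
wrist_force: [1.7, -0.1, -0.0]
width: 0.59
grip_force: 26.7
```

>>> {"api": "move_arm", "payload": {"targets": [{"claw": 0.45,"delta_pos": [10,49,0],"spin": 0},{"claw": 0.45,"delta_pos": [10,49,0],"spin": 0},{"claw": 0.45,"delta_pos": [10,49,0],"spin": 0},{"claw": 0.45,"delta_pos": [9,40,0],"spin": 0},{"claw": 0.45,"delta_pos": [4,20,0],"spin": 0},{"claw": 0.45,"delta_pos": [0,0,0],"spin": 0},{"claw": 0.45,"delta_pos": [0,0,0],"spin": 0}]}}

```text
time_s: 14.92
eef_pos: [0.4558, 0.1376, 0.1809]
orientation: [[-1.0, -0.022, -0.001], [-0.022, 1.0, -0.001], [0.001, -0.001, -1.0]]
wrist_force: [-0.7, -0.1, -0.7]
width: 0.588
grip_force: 26.7
```

```bash
python3 - <<'E'
from h import *
plan(458,138,180,91.2)
c=shot('wrist');im=c['color'];
cv2.imwrite('pics/w5.png',im[:,:,::-1])
E
```

```text
at [455.8 137.6 180.9] yaw 91.25 spin 0.05 delta [-2.2  0.4  0.9] j7 0.88
```

View pics/w5.png

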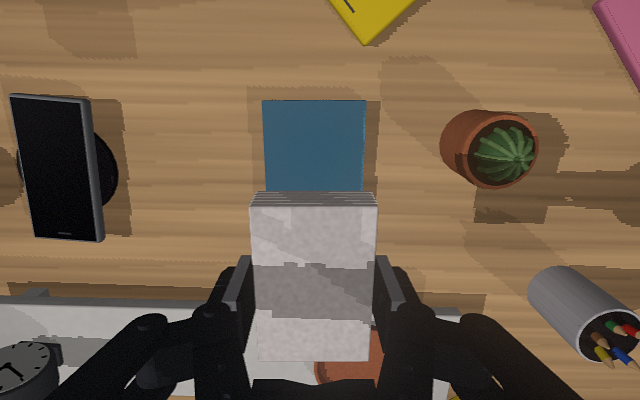

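The notes are held square; top-face corners about (250,208), (377,206), (369,360), (258,361). The notebook's near edge runs from (262,100) to (366,100). Computing offsets.

```bash
python3 - <<'E'
from h import *
c=load('wrist')
P=toplane(c,[(250,208),(377,206),(369,360),(258,361)],.196)*1000
L=(P[3]+P[2]-P[0]-P[1])/2;print('notes',P.mean(0),L,np.degrees(np.arctan2(L[1],L[0])),np.hypot(*L))
im=c['color'].astype(int);r,g,b=im[...,0],im[...,1],im[...,2]
m=((b>r+8)).astype(np.uint8);k,l,st,ce=cv2.connectedComponentsWithStats(m)
i=l[150,310];vs,us=np.nonzero(l==i);q=toplane(c,np.c_[us,vs],.014)*1000;print(rect(q/1000),'xmin',np.percentile(q[:,0],1))
E
```

```text
notes [457.50952224 138.33613723] [74.45324472  1.51884821] 1.1686733512575853 74.46873538316636
[428.9 138.2  90.   80.5 -88.9] xmin 389.02375722785115
```

>>> {"api": "move_arm", "payload": {"targets": [{"claw": 0.45,"delta_pos": [-1.5,0,30],"spin": 0},{"claw": 0.45,"delta_pos": [0,0,45],"spin": 0},{"claw": 0.45,"delta_pos": [0,0,35],"spin": 0},{"claw": 0.45,"delta_pos": [0,0,25],"spin": 0},{"claw": 0.45,"delta_pos": [0,0,12],"spin": 0},{"claw": 0.45,"delta_pos": [0,0,6],"spin": 0},{"claw": 0.45,"delta_pos": [0,0,3],"spin": 0},{"claw": 0.45,"delta_pos": [0,0,0],"spin": 0}]}}

```text
time_s: 15.98
eef_pos: [0.4579, 0.1386, 0.0258]
orientation: [[-1.0, -0.022, 0.001], [-0.022, 1.0, 0.0], [-0.001, 0.0, -1.0]]
wrist_force: [-0.5, -0.1, -1.0]
width: 0.591
grip_force: 26.7
```

>>> {"api": "move_arm", "payload": {"targets": [{"claw": 0.45,"delta_pos": [0,0,1.5],"spin": 0},{"claw": 0.45,"delta_pos": [0,0,0],"spin": 0}]}}

```text
time_s: 16.23
eef_pos: [0.4578, 0.1386, 0.0241]
orientation: [[-1.0, -0.022, 0.001], [-0.022, 1.0, 0.0], [-0.001, 0.0, -1.0]]
wrist_force: [-0.1, 0.3, -0.7]
width: 0.59
grip_force: 26.7
```

>>> {"api": "move_arm", "payload": {"targets": [{"claw": 0.45,"delta_pos": [0,-1,1.5],"spin": 0},{"claw": 0.45,"delta_pos": [0,0,0],"spin": 0}]}}

```text
time_s: 16.48
eef_pos: [0.4576, 0.1375, 0.0223]
orientation: [[-1.0, -0.022, -0.0], [-0.022, 1.0, -0.0], [0.0, -0.0, -1.0]]
wrist_force: [0.1, -0.2, -0.5]
width: 0.59
grip_force: 26.7
```

>>> {"api": "move_arm", "payload": {"targets": [{"claw": 0.45,"delta_pos": [0,0,1.2],"spin": 0},{"claw": 0.45,"delta_pos": [0,0,0],"spin": 0}]}}

```text
time_s: 16.73
eef_pos: [0.4575, 0.1376, 0.021]
orientation: [[-1.0, -0.022, -0.0], [-0.022, 1.0, -0.0], [0.0, -0.0, -1.0]]
wrist_force: [-0.1, -0.4, -0.5]
width: 0.59
grip_force: 26.7
```

>>> {"api": "move_arm", "payload": {"targets": [{"claw": 0.45,"delta_pos": [0,0,0.8],"spin": 0},{"claw": 0.45,"delta_pos": [0,0,0],"spin": 0}]}}

```text
time_s: 16.98
eef_pos: [0.4576, 0.1376, 0.0207]
orientation: [[-1.0, -0.022, 0.001], [-0.022, 1.0, -0.0], [-0.001, -0.0, -1.0]]
wrist_force: [-0.5, -0.1, 6.7]
width: 0.591
grip_force: 27.5
```

Contact; release and rise.

>>> {"api": "move_arm", "payload": {"targets": [{"claw": 0.7,"delta_pos": [0,0,0],"spin": 0},{"claw": 0.9,"delta_pos": [0,0,0],"spin": 0},{"claw": 0.9,"delta_pos": [0,0,0],"spin": 0},{"claw": 0.9,"delta_pos": [0,0,-12],"spin": 0},{"claw": 0.9,"delta_pos": [0,0,-35],"spin": 0},{"claw": 1,"delta_pos": [0,0,-55],"spin": 0},{"claw": 1,"delta_pos": [0,0,-60],"spin": 0},{"claw": 1,"delta_pos": [0,0,-20],"spin": 0}]}}

```text
time_s: 17.98
eef_pos: [0.4583, 0.1379, 0.2064]
orientation: [[-1.0, -0.022, 0.005], [-0.022, 1.0, 0.001], [-0.005, 0.001, -1.0]]
wrist_force: [0.8, 0.2, -0.6]
width: 0.999
grip_force: 0.0
```

```bash
python3 - <<'E'
from h import *
c=shot('wrist','w6.png');t=shot('top');s=shot('side')
im=c['color'].astype(int);r,g,b=im[...,0],im[...,1],im[...,2]
cv2.imwrite('pics/w6.png',c['color'][:,:,::-1])
for n,c in(('wrist',c),('top',t),('side',s)):
    W=cloud(c);z=W[...,2];a=(abs(W[...,0]-.458)<.09)&(abs(W[...,1]-.138)<.07)
    im=c['color'].astype(int);r,b=im[...,0],im[...,2]
    m=(a&(r>110)&(abs(r-b)<45)&(z>.028)).astype(np.uint8);v,u=np.nonzero(m);print(n,'notes',len(u),rect(toplane(c,np.c_[u,v],.036)))
    m=(a&((b>r+8)|(z>.03)));v,u=np.nonzero(m&(z>.006)&(z<.02));print('   nb',len(u),rect(toplane(c,np.c_[u,v],.014)) if len(u)>5 else '')
plan(423,281,200,90)
E
```

```text
wrist notes 4319 [540.1  98.5 284.3 196.1 -62.5]
   nb 8111 [458.5 138.9 139.2  89.8   1.3]
top notes 127 [591.2 184.1 164.5  47.1 -88.1]
   nb 89 [406.9 166.4  34.9  29.6   1.7]
side notes 1745 [ 562.5  604.9 1021.   193.1   84.6]
   nb 729 [458.6 136.1 138.   91.4   1.6]
at [457.9 137.3 203.8] yaw 91.23 spin 1.23 delta [ 34.9 143.7   3.7] j7 0.88
```

View pics/w6.png

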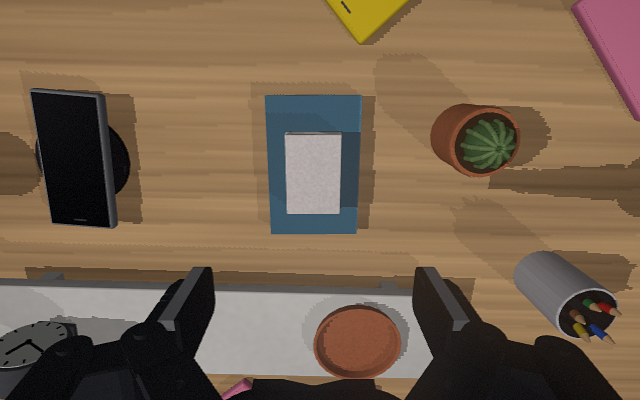

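The notes sit centred on the notebook: notes (285–341, 132–213), notebook (266–361, 95–234). Cactus next, at (475,140).

```bash
python3 - <<'E'
from h import *
c=load('wrist')
for q,h in(([(285,133),(341,132),(341,213),(286,214)],.036),([(265.5,95),(361.5,95),(357,233),(271,234)],.014)):
    P=toplane(c,q,h)*1000;L=P[3]+P[2]-P[0]-P[1];print(P.mean(0),np.degrees(np.arctan2(L[1],L[0])))
E
```

```text
[458.83008719 138.82548302] 1.4987584614629597
[458.79930608 139.37416056] 1.376338420733104
```

>>> {"api": "move_arm", "payload": {"targets": [{"claw": 1,"delta_pos": [5,25,0],"spin": 0},{"claw": 1,"delta_pos": [10,40,0],"spin": 0},{"claw": 1,"delta_pos": [10,40,0],"spin": 0},{"claw": 1,"delta_pos": [7,30,0],"spin": 0},{"claw": 1,"delta_pos": [0,9,20],"spin": 0},{"claw": 1,"delta_pos": [0,0,40],"spin": 0},{"claw": 1,"delta_pos": [0,0,30],"spin": 0},{"claw": 1,"delta_pos": [0,0,0],"spin": 0}]}}

```text
time_s: 19.12
eef_pos: [0.4205, 0.2798, 0.1098]
orientation: [[-1.0, -0.023, -0.005], [-0.023, 1.0, -0.004], [0.005, -0.004, -1.0]]
wrist_force: [0.3, -0.1, 0.1]
width: 1.002
grip_force: 0.0
```

```bash
python3 - <<'E'
from h import *
plan(423,281.5,18,91)
E
```

```text
at [420.5 279.8 109.8] yaw 91.34 spin 0.34 delta [-2.9  1.9 91.8] j7 0.46
```

>>> {"api": "move_arm", "payload": {"newtons": 30, "targets": [{"claw": 1,"delta_pos": [-2.5,1.5,20],"spin": 0},{"claw": 1,"delta_pos": [0,0,30],"spin": 0},{"claw": 1,"delta_pos": [0,0,25],"spin": 0},{"claw": 1,"delta_pos": [0,0,12],"spin": 0},{"claw": 1,"delta_pos": [0,0,5],"spin": 0},{"claw": 1,"delta_pos": [0,0,0],"spin": 0}]}}

```text
time_s: 19.88
eef_pos: [0.4251, 0.2826, 0.0207]
orientation: [[-1.0, -0.022, 0.0], [-0.022, 1.0, 0.0], [-0.0, 0.0, -1.0]]
wrist_force: [1.3, 0.9, 0.4]
width: 1.001
grip_force: 0.0
```

```bash
python3 - <<'E'
from h import *
plan(423,281.5,18,91)
E
```

```text
at [425.1 282.6  20.7] yaw 91.28 spin 0.28 delta [ 2.1 -1.1  2.7] j7 0.36
```

>>> {"api": "move_arm", "payload": {"targets": [{"claw": 1,"delta_pos": [1.5,-1,2],"spin": 0},{"claw": 0.8,"delta_pos": [0,0,0],"spin": 0},{"claw": 0.65,"delta_pos": [0,0,0],"spin": 0},{"claw": 0.6,"delta_pos": [0,0,0],"spin": 0},{"claw": 0.6,"delta_pos": [0,0,0],"spin": 0},{"claw": 0.6,"delta_pos": [0,0,0],"spin": 0},{"claw": 0.6,"delta_pos": [0,0,0],"spin": 0}]}}

```text
time_s: 20.75
eef_pos: [0.4235, 0.2815, 0.0188]
orientation: [[-1.0, -0.022, 0.001], [-0.022, 1.0, 0.0], [-0.001, 0.0, -1.0]]
wrist_force: [-1.1, -0.5, 6.2]
width: 0.693
grip_force: 31.4
```

>>> {"api": "move_arm", "payload": {"targets": [{"claw": 0.6,"delta_pos": [0,0,-4],"spin": 0},{"claw": 0.6,"delta_pos": [0,0,-15],"spin": 0},{"claw": 0.6,"delta_pos": [0,0,-35],"spin": 0},{"claw": 0.6,"delta_pos": [0,0,-40],"spin": 0},{"claw": 0.6,"delta_pos": [0,0,-25],"spin": 0},{"claw": 0.6,"delta_pos": [0,0,-10],"spin": 0},{"claw": 0.6,"delta_pos": [0,0,0],"spin": 0}]}}

```text
time_s: 21.62
eef_pos: [0.4235, 0.2812, 0.1474]
orientation: [[-1.0, -0.022, 0.001], [-0.022, 1.0, 0.0], [-0.001, 0.0, -1.0]]
wrist_force: [-0.6, 0.3, -2.7]
width: 0.693
grip_force: 33.4
```

```bash
python3 - <<'E'
from h import *
plan(638.5,187,150,91)
c=shot('side');cv2.imwrite('pics/s7.png',cv2.resize(c['color'][60:220,180:400,::-1].copy(),None,fx=3,fy=3))
W=cloud(shot('wrist'));z=W[...,2]
P=W[(np.hypot(W[...,0]-.423,W[...,1]-.2815)<.05)&(z>.13)&(z<.21)&(load('wrist')['color'][...,0]>60)]*1000;print(len(P),P.max(0),P.min(0))
E
```

```text
at [423.5 281.2 147.4] yaw 91.25 spin 0.25 delta [-213.3  -97.9   -2.5] j7 0.5
11029 [445.6256521  328.55828245 206.95911964] [391.69226755 232.07465458 130.00248662]
```

View pics/s7.png

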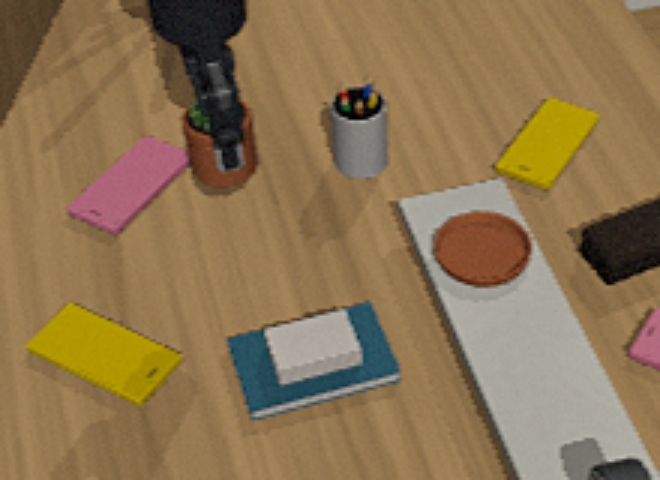

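Cactus is held upright at (220,150). Moving to the saucer.

>>> {"api": "move_arm", "payload": {"targets": [{"claw": 0.6,"delta_pos": [-20,-9,0],"spin": 0},{"claw": 0.6,"delta_pos": [-35,-16,0],"spin": 0},{"claw": 0.6,"delta_pos": [-40,-18,0],"spin": 0},{"claw": 0.6,"delta_pos": [-40,-18,0],"spin": 0},{"claw": 0.6,"delta_pos": [-40,-18,0],"spin": 0},{"claw": 0.6,"delta_pos": [-25,-13,0],"spin": 0},{"claw": 0.6,"delta_pos": [-13,-6,0],"spin": 0},{"claw": 0.6,"delta_pos": [0,0,0],"spin": 0}]}}

```text
time_s: 22.72
eef_pos: [0.6382, 0.188, 0.1461]
orientation: [[-1.0, -0.022, -0.002], [-0.022, 1.0, -0.0], [0.002, -0.0, -1.0]]
wrist_force: [-0.7, -0.1, -2.9]
width: 0.694
grip_force: 33.4
```

```bash
python3 - <<'E'
from h import *
plan(638.5,187,64,91)
E
```

```text
at [638.2 188.  146.1] yaw 91.24 spin 0.24 delta [-0.4 -0.9 82.1] j7 0.87
```

>>> {"api": "move_arm", "payload": {"targets": [{"claw": 0.6,"delta_pos": [-0.5,-1,20],"spin": 0},{"claw": 0.6,"delta_pos": [0,0,25],"spin": 0},{"claw": 0.6,"delta_pos": [0,0,17],"spin": 0},{"claw": 0.6,"delta_pos": [0,0,9],"spin": 0},{"claw": 0.6,"delta_pos": [0,0,5],"spin": 0},{"claw": 0.6,"delta_pos": [0,0,2],"spin": 0},{"claw": 0.6,"delta_pos": [0,0,0],"spin": 0},{"claw": 0.6,"delta_pos": [0,0,0],"spin": 0}]}}

```text
time_s: 23.72
eef_pos: [0.6393, 0.1872, 0.0698]
orientation: [[-1.0, -0.022, 0.001], [-0.022, 1.0, 0.0], [-0.001, 0.0, -1.0]]
wrist_force: [-0.8, 0.3, -2.6]
width: 0.693
grip_force: 33.4
```

>>> {"api": "move_arm", "payload": {"targets": [{"claw": 0.6,"delta_pos": [0,0,1.5],"spin": 0},{"claw": 0.6,"delta_pos": [0,0,0],"spin": 0}]}}

```text
time_s: 23.98
eef_pos: [0.639, 0.1871, 0.0678]
orientation: [[-1.0, -0.022, 0.0], [-0.022, 1.0, -0.0], [-0.0, -0.0, -1.0]]
wrist_force: [0.6, 0.2, -2.7]
width: 0.697
grip_force: 33.4
```

>>> {"api": "move_arm", "payload": {"targets": [{"claw": 0.6,"delta_pos": [0,0,2],"spin": 0},{"claw": 0.6,"delta_pos": [0,0,1.5],"spin": 0},{"claw": 0.6,"delta_pos": [0,0,0],"spin": 0}]}}

```text
time_s: 24.35
eef_pos: [0.6389, 0.1871, 0.0641]
orientation: [[-1.0, -0.022, -0.0], [-0.022, 1.0, -0.0], [0.0, -0.0, -1.0]]
wrist_force: [0.7, 0.4, -1.8]
width: 0.696
grip_force: 33.4
```

>>> {"api": "move_arm", "payload": {"targets": [{"claw": 0.6,"delta_pos": [0,0,1],"spin": 0},{"claw": 0.6,"delta_pos": [0,0,0],"spin": 0}]}}

```text
time_s: 24.6
eef_pos: [0.639, 0.1872, 0.0632]
orientation: [[-1.0, -0.022, -0.0], [-0.022, 1.0, -0.0], [0.0, -0.0, -1.0]]
wrist_force: [-0.4, 0.4, -2.4]
width: 0.693
grip_force: 33.4
```

>>> {"api": "move_arm", "payload": {"targets": [{"claw": 0.6,"delta_pos": [0,0,0.8],"spin": 0},{"claw": 0.6,"delta_pos": [0,0,0],"spin": 0}]}}

```text
time_s: 24.85
eef_pos: [0.6391, 0.1872, 0.0629]
orientation: [[-1.0, -0.022, 0.0], [-0.022, 1.0, -0.0], [-0.0, -0.0, -1.0]]
wrist_force: [-1.1, -0.2, 3.1]
width: 0.696
grip_force: 34.0
```

>>> {"api": "move_arm", "payload": {"targets": [{"claw": 0.8,"delta_pos": [0,0,0],"spin": 0},{"claw": 0.98,"delta_pos": [0,0,0],"spin": 0},{"claw": 0.98,"delta_pos": [0,0,0],"spin": 0},{"claw": 0.98,"delta_pos": [0,0,-10],"spin": 0},{"claw": 0.98,"delta_pos": [0,0,-30],"spin": 0},{"claw": 0.98,"delta_pos": [0,0,-45],"spin": 0},{"claw": 1,"delta_pos": [0,0,-45],"spin": 0},{"claw": 1,"delta_pos": [0,0,-20],"spin": 0}]}}

```text
time_s: 25.85
eef_pos: [0.6399, 0.1877, 0.2159]
orientation: [[-1.0, -0.022, 0.004], [-0.022, 1.0, 0.001], [-0.004, 0.001, -1.0]]
wrist_force: [0.1, -0.3, -0.3]
width: 0.998
grip_force: 0.0
```

```bash
python3 - <<'E'
from h import *
plan(577,396.5,200,91)
for n in('top','side'):
    c=shot(n);W=cloud(c);z=W[...,2]
    for nm,x,y,rr,lo,hi in(('cactus',.639,.187,.05,.09,.135),('pp',.577,.396,.05,.07,.1),('clock',.636,-.132,.05,.1,.12)):
        P=W[(np.hypot(W[...,0]-x,W[...,1]-y)<rr)&(z>lo)&(z<hi)]*1000
        if len(P)>9:e=cv2.minEnclosingCircle(P[:,:2].astype(np.float32));print(n,nm,len(P),np.round(e[0]+(e[1],),1))
E
```

```text
at [639.9 187.7 215.9] yaw 91.27 spin 0.27 delta [ 59.3 209.9  15.9] j7 0.91
top cactus 247 [635.2 187.5  30.5]
top pp 368 [577.1 396.9  29.5]
top clock 263 [ 634.4 -132.9   29.7]
side cactus 321 [638.1 184.2  32.1]
side pp 199 [580.  394.3  30.8]
side clock 316 [ 636.  -133.2   29. ]
```

>>> {"api": "move_arm", "payload": {"targets": [{"claw": 1,"delta_pos": [8,30,0],"spin": 0},{"claw": 1,"delta_pos": [14,50,0],"spin": 0},{"claw": 1,"delta_pos": [14,50,0],"spin": 0},{"claw": 1,"delta_pos": [14,48,0],"spin": 0},{"claw": 1,"delta_pos": [9,31,0],"spin": 0},{"claw": 1,"delta_pos": [0,0,40],"spin": 0},{"claw": 1,"delta_pos": [0,0,30],"spin": 0},{"claw": 1,"delta_pos": [0,0,0],"spin": 0}]}}

```text
time_s: 26.95
eef_pos: [0.5736, 0.3933, 0.1386]
orientation: [[-1.0, -0.023, -0.005], [-0.023, 1.0, -0.004], [0.005, -0.004, -1.0]]
wrist_force: [-0.8, -0.6, -0.1]
width: 0.999
grip_force: 0.0
```

```bash
python3 - <<'E'
from h import *
plan(577.5,396,34,91)
E
```

```text
at [573.6 393.3 138.6] yaw 91.31 spin 0.31 delta [ -4.5   3.  104.5] j7 0.57
```

>>> {"api": "move_arm", "payload": {"targets": [{"claw": 1,"delta_pos": [-2,1.5,15],"spin": 0},{"claw": 1,"delta_pos": [0,0,25],"spin": 0},{"claw": 1,"delta_pos": [0,0,25],"spin": 0},{"claw": 1,"delta_pos": [0,0,15],"spin": 0},{"claw": 1,"delta_pos": [0,0,0],"spin": 0},{"claw": 1,"delta_pos": [0,0,0],"spin": 0}]}}

```text
time_s: 27.7
eef_pos: [0.5778, 0.3968, 0.0634]
orientation: [[-1.0, -0.022, 0.001], [-0.022, 1.0, 0.001], [-0.001, 0.001, -1.0]]
wrist_force: [0.2, 0.2, -0.0]
width: 0.997
grip_force: 0.0
```

```bash
python3 - <<'E'
from h import *
plan(577.5,396,34,91)
E
```

```text
at [577.8 396.8  63.4] yaw 91.27 spin 0.27 delta [ 0.4 -0.9 29.4] j7 0.52
```

>>> {"api": "move_arm", "payload": {"newtons": 30, "targets": [{"claw": 1,"delta_pos": [0,-1,17],"spin": 0},{"claw": 1,"delta_pos": [0,0,10],"spin": 0},{"claw": 0.8,"delta_pos": [0,0,0],"spin": 0},{"claw": 0.65,"delta_pos": [0,0,0],"spin": 0},{"claw": 0.55,"delta_pos": [0,0,0],"spin": 0},{"claw": 0.55,"delta_pos": [0,0,0],"spin": 0},{"claw": 0.55,"delta_pos": [0,0,0],"spin": 0},{"claw": 0.55,"delta_pos": [0,0,0],"spin": 0}]}}

```text
time_s: 28.7
eef_pos: [0.5774, 0.3953, 0.0355]
orientation: [[-1.0, -0.022, 0.0], [-0.022, 1.0, -0.0], [-0.0, -0.0, -1.0]]
wrist_force: [0.4, -0.1, -0.7]
width: 0.671
grip_force: 32.3
```

>>> {"api": "move_arm", "payload": {"targets": [{"claw": 0.55,"delta_pos": [0,0,-4],"spin": 0},{"claw": 0.55,"delta_pos": [0,0,-20],"spin": 0},{"claw": 0.55,"delta_pos": [0,0,-40],"spin": 0},{"claw": 0.55,"delta_pos": [0,0,-50],"spin": 0},{"claw": 0.55,"delta_pos": [0,0,-45],"spin": 0},{"claw": 0.55,"delta_pos": [0,0,-20],"spin": 0},{"claw": 0.55,"delta_pos": [0,0,0],"spin": 0},{"claw": 0.55,"delta_pos": [0,0,0],"spin": 0}]}}

```text
time_s: 29.7
eef_pos: [0.5768, 0.3946, 0.2129]
orientation: [[-1.0, -0.022, -0.002], [-0.022, 1.0, -0.002], [0.002, -0.002, -1.0]]
wrist_force: [-0.7, -0.0, -1.9]
width: 0.67
grip_force: 32.6
```

```bash
python3 - <<'E'
from h import *
plan(637,27.2,215,91)
c=load('top');W=cloud(c);z=W[...,2]
E
```

```text
at [576.8 394.6 212.9] yaw 91.27 spin 0.27 delta [ -53.8 -368.4   -1.6] j7 0.61
```

>>> {"api": "move_arm", "payload": {"targets": [{"claw": 0.55,"delta_pos": [-3,-22,0],"spin": 0},{"claw": 0.55,"delta_pos": [-6,-42,0],"spin": 0},{"claw": 0.55,"delta_pos": [-8,-52,0],"spin": 0},{"claw": 0.55,"delta_pos": [-8,-52,0],"spin": 0},{"claw": 0.55,"delta_pos": [-8,-52,0],"spin": 0},{"claw": 0.55,"delta_pos": [-8,-52,0],"spin": 0},{"claw": 0.55,"delta_pos": [-6,-45,0],"spin": 0},{"claw": 0.55,"delta_pos": [-4,-31,0],"spin": 0}]}}

```text
time_s: 30.7
eef_pos: [0.6354, 0.0439, 0.213]
orientation: [[-1.0, -0.019, -0.003], [-0.019, 1.0, -0.002], [0.003, -0.002, -1.0]]
wrist_force: [0.1, 0.1, -0.7]
width: 0.67
grip_force: 32.7
```

>>> {"api": "move_arm", "payload": {"targets": [{"claw": 0.55,"delta_pos": [-3,-20,0],"spin": 0},{"claw": 0.55,"delta_pos": [0,0,20],"spin": 0},{"claw": 0.55,"delta_pos": [0,0,30],"spin": 0},{"claw": 0.55,"delta_pos": [0,0,25],"spin": 0},{"claw": 0.55,"delta_pos": [0,0,15],"spin": 0},{"claw": 0.55,"delta_pos": [0,0,0],"spin": 0},{"claw": 0.55,"delta_pos": [0,0,0],"spin": 0}]}}

```text
time_s: 31.58
eef_pos: [0.64, 0.0289, 0.1252]
orientation: [[-1.0, -0.023, 0.001], [-0.023, 1.0, 0.0], [-0.001, 0.0, -1.0]]
wrist_force: [-0.0, 0.3, -3.0]
width: 0.672
grip_force: 32.7
```

```bash
python3 - <<'E'
from h import *
plan(637,27.2,76,91)
c=shot('wrist')
a=c['color'][:,:,::-1]
cv2.imwrite('pics/w8.png',a)
E
```

```text
at [640.   28.9 125.2] yaw 91.29 spin 0.29 delta [ 3.1 -1.7 49.2] j7 1.08
```

View pics/w8.png

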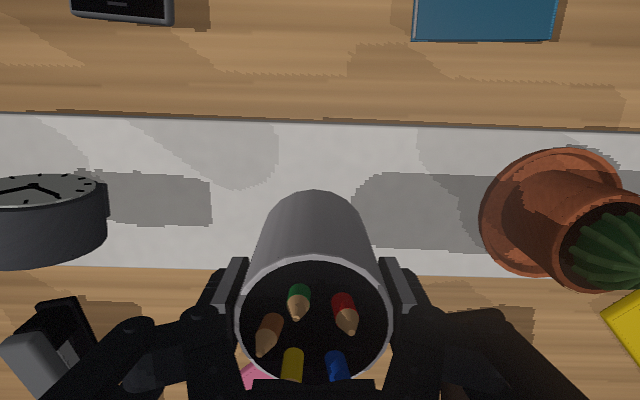

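The pencil pot (315,300) is upright in the grip over the shelf, between the clock (50,220) and the cactus in its saucer (590,215). Lowering.

>>> {"api": "move_arm", "payload": {"targets": [{"claw": 0.55,"delta_pos": [3,-1.5,10],"spin": 0},{"claw": 0.55,"delta_pos": [0,0,16],"spin": 0},{"claw": 0.55,"delta_pos": [0,0,10],"spin": 0},{"claw": 0.55,"delta_pos": [0,0,6],"spin": 0},{"claw": 0.55,"delta_pos": [0,0,3],"spin": 0},{"claw": 0.55,"delta_pos": [0,0,1],"spin": 0},{"claw": 0.55,"delta_pos": [0,0,0],"spin": 0}]}}

```text
time_s: 32.5
eef_pos: [0.6368, 0.0271, 0.0787]
orientation: [[-1.0, -0.022, 0.0], [-0.022, 1.0, 0.0], [-0.0, 0.0, -1.0]]
wrist_force: [0.4, -0.4, -1.4]
width: 0.671
grip_force: 32.7
```

```bash
python3 - <<'E'
from h import *
plan(637,27.2,75.5,91)
E
```

```text
at [636.8  27.1  78.7] yaw 91.28 spin 0.28 delta [-0.2  0.1  3.2] j7 1.04
```

>>> {"api": "move_arm", "payload": {"targets": [{"claw": 0.55,"delta_pos": [0,0,1.5],"spin": 0},{"claw": 0.55,"delta_pos": [0,0,1],"spin": 0},{"claw": 0.55,"delta_pos": [0,0,0],"spin": 0}]}}

```text
time_s: 32.88
eef_pos: [0.6366, 0.0271, 0.076]
orientation: [[-1.0, -0.022, -0.0], [-0.022, 1.0, -0.0], [0.0, -0.0, -1.0]]
wrist_force: [0.7, 0.7, -0.5]
width: 0.672
grip_force: 32.7
```

>>> {"api": "move_arm", "payload": {"targets": [{"claw": 0.55,"delta_pos": [0,0,0.7],"spin": 0},{"claw": 0.55,"delta_pos": [0,0,0],"spin": 0}]}}

```text
time_s: 33.12
eef_pos: [0.6367, 0.0271, 0.0754]
orientation: [[-1.0, -0.022, 0.0], [-0.022, 1.0, 0.0], [-0.0, -0.0, -1.0]]
wrist_force: [-0.3, 0.1, -1.4]
width: 0.674
grip_force: 32.9
```

>>> {"api": "move_arm", "payload": {"targets": [{"claw": 0.55,"delta_pos": [0,0,0.6],"spin": 0},{"claw": 0.55,"delta_pos": [0,0,0],"spin": 0}]}}

```text
time_s: 33.38
eef_pos: [0.6367, 0.0271, 0.0754]
orientation: [[-1.0, -0.022, 0.001], [-0.022, 1.0, -0.0], [-0.001, -0.0, -1.0]]
wrist_force: [-2.4, -1.3, 4.9]
width: 0.671
grip_force: 33.4
```

>>> {"api": "move_arm", "payload": {"targets": [{"claw": 0.8,"delta_pos": [0,0,0],"spin": 0},{"claw": 0.98,"delta_pos": [0,0,0],"spin": 0},{"claw": 0.98,"delta_pos": [0,0,0],"spin": 0},{"claw": 0.98,"delta_pos": [0,0,-10],"spin": 0},{"claw": 0.98,"delta_pos": [0,0,-30],"spin": 0},{"claw": 0.98,"delta_pos": [0,0,-50],"spin": 0},{"claw": 1,"delta_pos": [0,0,-50],"spin": 0},{"claw": 1,"delta_pos": [0,0,-50],"spin": 0}]}}

```text
time_s: 34.38
eef_pos: [0.6363, 0.0271, 0.2671]
orientation: [[-1.0, -0.022, 0.0], [-0.022, 1.0, 0.0], [-0.0, 0.0, -1.0]]
wrist_force: [0.7, 0.4, 0.2]
width: 0.999
grip_force: 0.0
```

>>> {"api": "move_arm", "payload": {"targets": [{"claw": 1,"delta_pos": [30,0,0],"spin": 0},{"claw": 1,"delta_pos": [50,0,0],"spin": 0},{"claw": 1,"delta_pos": [50,0,0],"spin": 0},{"claw": 1,"delta_pos": [30,0,0],"spin": 0},{"claw": 1,"delta_pos": [0,0,0],"spin": 0},{"claw": 1,"delta_pos": [0,0,0],"spin": 0}]}}

```text
time_s: 35.12
eef_pos: [0.4776, 0.0236, 0.2654]
orientation: [[-1.0, -0.022, 0.002], [-0.022, 1.0, 0.0], [-0.002, 0.0, -1.0]]
wrist_force: [0.8, 0.2, 0.1]
width: 1.001
grip_force: 0.0
```

```bash
python3 - <<'E'
from h import *
ims=[]
for n in('top','side','wrist'):
    c=shot(n);W=cloud(c);z=W[...,2]
    for nm,x,y,rr,lo,hi in(('cactus',.639,.187,.05,.088,.098),('pp',.637,.027,.05,.108,.12),('clock',.636,-.132,.05,.1,.12),('phone',.455,-.094,.09,.016,.03),('cup',.46,-.27,.06,.085,.11)):
        P=W[(np.hypot(W[...,0]-x,W[...,1]-y)<rr)&(z>lo)&(z<hi)]*1000
        if len(P)>9:q=P[:,:2].astype(np.float32);e=cv2.minEnclosingCircle(q);print(n,nm,len(P),np.round(e[0]+(e[1],),1),rect(q/1000))
w=cv2.resize(c['color'][:,:,::-1].copy(),(400,250))
s=cv2.resize(load('side')['color'][60:385,160:480,::-1].copy(),(400,406))
t=cv2.resize(load('top')['color'][120:270,150:480,::-1].copy(),(400,182))
cv2.imwrite('pics/end.png',np.hstack([s,np.vstack([w[:224],t])]))
E
```

```text
top cactus 78 [637.4 186.6  31. ] [636.5 186.9  60.4  58.   22.6]
top pp 12 [659.7  37.2  11.2] [661.   37.7  22.3   2.9 -65.4]
top clock 266 [ 634.8 -132.4   29.5] [ 635.2 -131.8   54.5   35.8   88.8]
top cup 543 [ 459.5 -271.3   34.2] [ 459.6 -270.6   66.5   66.2  -17.9]
side cactus 85 [638.7 184.3  30.7] [636.7 179.8  59.1  49.3 -28. ]
side pp 306 [637.3  25.2  29.8] [637.7  25.6  56.8  56.1  68. ]
side clock 315 [ 636.9 -133.7   28.3] [ 636.  -133.8   50.4   35.6   85.1]
side phone 1358 [456.  -94.7  71.7] [457.1 -94.5 133.7  66.1  -3.7]
side cup 932 [ 460.3 -271.5   34. ] [ 460.3 -272.1   66.6   64.5   70.1]
wrist cactus 112 [620.  201.8  17.3] [618.3 203.7  34.5   9.1  44.2]
wrist pp 1888 [637.3  28.5  29.4] [636.9  27.7  57.4  57.3 -64.2]
wrist clock 208 [ 628.3 -145.9   14.7] [ 625.5 -149.8   29.2   13.8  -35.8]
wrist phone 6973 [456.3 -91.1  72.7] [456.9 -92.2 134.4  64.7  -4. ]
wrist cup 1878 [ 461.1 -262.4   32.4] [ 463.8 -249.8   64.8   29.   -12.1]
```

View pics/end.png

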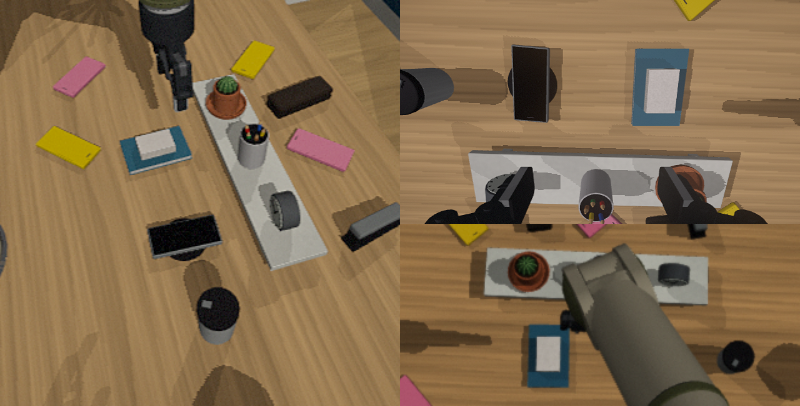

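Final views: all items are in place, upright and level. The pencil pot is at y = 25.2 mm against a midpoint of 25.3 mm in the same camera. The phone is on the pad, the notes are on the notebook and the cup is unmoved.

```bash
python3 -c "
from bench import workorder
print(workorder.job_done())"
```

```text
the job is handed in; nothing more can be done
None
```

The desk is set up as asked and handed in after about 35 s: phone on the charging pad (within about 3 mm of its middle), notes on the notebook (within about 1 mm), cactus in its saucer, pencil pot midway between saucer and clock, cup untouched.

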